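# Shut the test kiln and pull its fuse carrier

## Task

Take the small test kiln out of service: push its blue door shut until it seats on its catch, then pinch the two orange side catches of the fuse carrier on the grey controller box fully in and lift the carrier straight up out of its socket. Finish while still holding it by the pinched catches, upright and still, with its underside at least 5 cm above the socket; the door stays shut, and leave the jar, the bowl and the brass weight where they stand.

Things in the scene. Friction and masses are not known exactly. Their poses are not given: they have to be found in the camera images.
- kiln_door (a joint): hinge of the kiln's blue door, rad: 0 = shut and seated, grows as it opens (starts 0.45 to 0.85); vertical axis. It stays where it is left; over the last 0.1 rad a sprung roller catch above the door resists (up to about 10 N at the free edge), and from about 0.03 rad on it pulls the door home to 0 and holds it
- door_push (a point): good place to push: on the door's flat outer face, 25 mm from its free edge and from its top edge. Turns with the door: -x is the face's outward normal, +y points to the hinge. Door 240 mm wide, 180 high (top 220 mm above the table), 34 thick; a vertical bar handle stands 25 mm out of the face near the free edge, 65 to 145 mm above the table
- door_hinge (a point): point on the vertical hinge axis, at the same height as door_push and 215 mm from it along the door's back plane; it is the far end of the door. The door shuts by turning anticlockwise seen from above
- kiln: grey test kiln, fixed, 270 mm deep, 300 mm wide, 250 mm high (254 mm with the catch bracket at the middle of the front, which stands out 34 mm over the door's top); origin at the centre of its underside; -x is the side with the door
- carrier_grip (a point): midway between the two orange catch pads of the loose black fuse carrier (0.12 to 0.22 kg), 50 mm above its underside, 20 mm below its top. z up; the catches lie on its +y and -y sides and are pinched together along y. Black body 40 (x) by 30 (y) by 70 mm. Pads 24 mm wide, about 17 mm up and down from here, 58 mm over their outer faces when free, 46 mm when pinched
- catch_a (a joint): how far the catch on the carrier's +y side is pushed in, m: 0 = out (its foot hooked under the socket's lip), 0.006 = fully in. Sprung: 2 N to start, 7 N fully in; the hook clears the lip from about 0.0045
- catch_b (a joint): the same for the catch on the carrier's -y side
- socket (a point): centre of the mouth of the white fuse socket on top of the controller box, 112 mm above the table; the seated carrier reaches 22 mm down into it, so its underside is then 90 mm above the table. The socket is 56 mm (x) by 70 mm (y) outside; x, y, z axes as those of the carrier
- control_box: grey kiln controller, fixed, 170 mm (x) by 180 mm (y) by 90 mm high; origin at the centre of its underside; its dark panel faces -x
- jar_mid (a point): bystander: glaze jar, 60 mm across, 85 mm high; point half-way up
- bowl_mid (a point): bystander: terracotta bowl, 90 mm across, 50 mm high; point half-way up
- weight_mid (a point): bystander: small brass weight, 52 mm across, 50 mm high; point half-way up
There are look-alikes about, which are no part of the job. There is more than one size of the part that bears carrier_grip; the job needs the largest.

How it is judged (in metres and radians):
On the way, in this order (a step that is already met when the one before it is completed fails the run):
1. the kiln door is shut and seated on its catch, with the carrier still in its socket (value of joint kiln_door below 0.015 rad and z of carrier_grip in the frame of socket below 0.032 m), for 0.2 s.
2. both catches are pinched in while the carrier is still seated in its socket (value of joint each of catch_a, catch_b above 0.0045 m and z of carrier_grip in the frame of socket below 0.034 m), for 0.05 s.
At the end, for the whole second after the job is handed in: fingers hold the carrier by both pinched catches (each 4 mm or more in), upright within 0.3 rad, still, underside 40 mm or more above the socket mouth, touching neither box nor kiln; door within 0.015 rad of shut; jar, bowl and weight within 30 mm of their starts (value of joint kiln_door below 0.015 rad and value of joint each of catch_a, catch_b above 0.004 m and z of carrier_grip in the frame of socket above 0.09 m and angle between carrier_grip's own z axis and vertical below 0.3 rad and linear speed of carrier below 0.02 m/s and contact force between the fingers and carrier above 3 N and contact force between each of control_box, kiln and carrier below 0.1 N and distance of each of jar_mid, bowl_mid, weight_mid from where it was at the start of the episode below 0.03 m); the arm keeps its last pose, push and grip.
It fails at once if a bystander is knocked away (distance of any of jar_mid, bowl_mid, weight_mid from where it was at the start of the episode above 0.05 m).
It also fails if it takes over 64 s, if anything falls off the work surface, if the arm or the gripper's body presses on something with over 40 N, if the wrist force passes 120 N, or if a joint passes its speed limit or range.

## Robot

A 6-joint arm with a two-finger parallel gripper is mounted at the origin on the work surface. World frame = base frame: x ahead of the robot, y to its left, z up, the work surface at z = 0. Lengths are in mm, angles in rad, forces in N, time in s.
With the tool pointing down it reaches from about 400 to 825 mm from the base axis. Payload 7 kg.
Tool frame: the origin (TCP) lies midway between the tips of the shut fingers; the grasp point (between the pads) lies 19 mm behind it (pinch_z is the distance from the TCP to the grasp point, in mm); z points along the fingers, y is the line along which they close (so a half turn about z gives the same grasp; the last joint's range is limited). The gripper opens to 85 mm and grips with 20 to 120 N. Pads are 22 mm wide; open, the fingers measure 114 mm over their backs; the gripper's body (76 mm by 85 mm) begins 54 mm behind the grasp point. The pads swing forward as they close: fully open they stand 13 mm farther back than shut.
Start: joints at [-0.825, 0.359, 0.012, 0, -1.224, -0.288], TCP at [298.305, -605.483, 231.302] pointing down, gripper open.
Joint ranges: [-3.07, 3.07], [-1.43, 2.12], [-1.02, 1.25], [-3.03, 1.67], [-3.05, -0], [-3.03, 3.03]. Speed limits (rad/s): [2.39, 2.39, 3.01, 3.14, 3.14, 3.14].

## Interface

Orientations are given as a rotation vector (axis times angle).
In Python, from workcell import * gives the robot as it stands.
- The arm moves only by the shell command python3 -m creep 'ROWS' [FORCE]. ROWS is JSON, a list of rows, each a list of 5 numbers: the finger opening in mm, from 0 to 85.4, then the shift along the tool's x, y, z scaled (see below), then the turn about the tool's z scaled (see below). In form: [[jaw, dx, dy, dz, yaw], ...]. A call has 1 to 10 rows; each row is the pose to reach, as a shift and turn from the pose commanded when the call began, along the tool's axes at that moment; what a row does not reach only later rows make up. The controller multiplies each number of a shift by 100 mm and each number of a turn by pi/2 rad. A row lasts 1/12 s, in which the tool goes at most 41.7 mm and 7.16 degrees, less where a joint would pass 70% of its speed; a pose out of reach is approached as far as the arm can. A call with a number of a shift or a turn outside -1 to 1 is refused whole. A call with a gripper value outside its range is refused whole. The fingers move at their own pace and stop on an object; FORCE is the grip in N (left out, the last holds). Time passes only in rows, so rows that repeat a pose let the fingers close. It gives the time, the measured TCP pose, the force, the opening and the grip force at its end, in the units of the state.
- observe(): the state, without advancing time (a new reading comes with each control period).
- camera(name): name is "scene" or "top"; returns a dict with "frame" (400x640x3 uint8, red, green, blue), "intrinsics" (3x3 intrinsics, pixels), "rvec" (rotation vector, rad) and "tvec" (3), from world to camera coordinates, as OpenCV has them. Camera axes: x right, y down, z forward; pixel columns grow to the right and rows downward; lengths in mm; the calibration is good to about 2 mm. A picture is of the moment at which its call begins. There is no depth.
- hand_in(): hands the job in; it is judged then, once.
Trained networks look in a picture, given as the dict that the camera call returned (one of the last four; its "shot" number tells which), for a name from the list of things; names that differ only in an ending like _2 or _b are one class to them, and where a whole thing is asked for, a point or a joint stands for the part that bears it (a point fixed in the world has none). Each returns a list of dicts, best first, with "p" (0 to 1); they miss things now and then, are a little off and sometimes report something else, mostly with a low value. They report only what shows in the picture. A call takes as long as a camera call. They do not tell look-alikes from the thing itself.
- recognise(picture, thing): "bbox" ([centre column, centre row, width, height] in pixels, round what is visible of it).
- cut_out(picture, thing): "region" (400x640 bool, what is visible of it) and "bbox" ([centre column, centre row, width, height] in pixels, round what is visible of it).
- place_of(picture, thing): "pixel" ([row, column] in pixels: a listed point, or the origin of a listed thing).
The state is a dict: "clock": time; "qpos": joint angles; "qd": joint speeds; "effort": joint torques, N m; "tcp_pos": TCP position; "orientation": TCP orientation; "ft_force": force on the tool from outside, world axes, zero at the start; "torque": the same for the moment, N m; "finger_gap": finger opening in mm; "gripper_force": force on a finger pad.
Only numpy, scipy, OpenCV 4.12 (cv2) and the standard library are available. Lean on these libraries where they do the work, as an engineer would, in place of code of your own. Each camera call takes 0.05 s, during which the arm holds its last target. There are 200 camera calls.

## Working session

There is one attempt and no reset: what is moved stays moved. The work goes in short steps, Python scripts to look and compute and a shell command to move; the robot and the scene stay as the last step left them, time stands still between calls to the robot, and variables do not carry over. Pictures are saved under pics/ and viewed, at most 10 in all, crops included, and the job is handed in when it is done.

```bash
mkdir -p pics
cat > h.py <<'E'
from workcell import *
import numpy as np, cv2
from scipy.spatial.transform import Rotation as R
def P(c):
    K=np.array(c["intrinsics"],float);r=cv2.Rodrigues(np.array(c["rvec"],float))[0];t=np.array(c["tvec"],float).ravel();return K,r,t
def ray(c,row,col):
    K,r,t=P(c);d=r.T@np.linalg.inv(K)@[col,row,1];return -r.T@t,d/np.linalg.norm(d)
def atz(c,px,z):
    o,d=ray(c,*px);return o+d*(z-o[2])/d[2]
def tri(c1,p1,c2,p2):
    o1,d1=ray(c1,*p1);o2,d2=ray(c2,*p2)
    s=np.linalg.lstsq(np.c_[d1,-d2],o2-o1,rcond=None)[0];a=o1+d1*s[0];b=o2+d2*s[1]
    return (a+b)/2,np.linalg.norm(a-b)
def proj(c,X):
    K,r,t=P(c);q=K@(r@np.array(X,float)+t);return q[:2]/q[2]
E
python3 - <<'E'
from h import *
np.set_printoptions(precision=1,suppress=True)
s=camera("scene");t=camera("top")
for n,c in(("scene",s),("top",t)):
    cv2.imwrite(f"pics/{n}0.png",c["frame"][:,:,::-1])
    print(n,"cam at",ray(c,200,320)[0])
for th in["door_push","door_hinge","kiln","carrier_grip","socket","control_box","jar_mid","bowl_mid","weight_mid"]:
    a=place_of(s,th);b=place_of(t,th)
    print(th,[(np.array(x["pixel"]),round(x["p"],2)) for x in a[:4]],'|',[(np.array(x["pixel"]),round(x["p"],2)) for x in b[:4]])
    for x in a[:3]:
        for y in b[:3]:
            X,g=tri(s,x["pixel"],t,y["pixel"])
            if g<15: print("   ",X,round(g,1))
print(observe())
E
```

```text
scene cam at [1148.5  597.1  767.2]
top cam at [ 366.1   33.  1262.1]
door_push [(array([145.3, 304.4]), 0.6)] | [(array([217.6, 376.7]), 0.76)]
    [ 480.9 -100.4  202.6] 2.0
door_hinge [(array([148.4, 210.9]), 0.61)] | [(array([143.1, 439. ]), 0.94)]
    [ 653.3 -243.6  201.3] 1.4
kiln [(array([144.2, 305.6]), 0.17)] | []
carrier_grip [(array([232.1, 451. ]), 0.84), (array([308.3, 339.3]), 0.8), (array([226.2, 399.6]), 0.64)] | [(array([150.9, 249.1]), 0.64), (array([220. , 240.9]), 0.61), (array([285.4, 233. ]), 0.53)]
    [322.4 241.8  45.3] 5.9
    [672.9 209.7  29.2] 7.7
    [482.  205.6 134.2] 13.5
socket [(array([232.8, 398.3]), 0.97)] | [(array([214.4, 245.1]), 0.78)]
    [492.9 203.8 121.7] 0.2
control_box [(array([268.8, 393.7]), 0.81)] | [(array([220.1, 250.5]), 0.66)]
    [490.3 205.9  11.9] 0.4
jar_mid [(array([366.8, 414. ]), 0.88)] | [(array([143.5, 178.3]), 0.66), (array([216.9, 248.1]), 0.48), (array([145.6, 439.9]), 0.32)]
    [684.  394.7  41.7] 1.5
bowl_mid [(array([292.9, 277.5]), 0.77)] | [(array([130.7, 301.9]), 0.55)]
    [731.1  76.9  13.8] 2.1
weight_mid [(array([204.9, 362.5]), 0.68)] | [(array([266.8, 321.3]), 0.83)]
    [374.4  16.8  28.5] 9.0
{'clock': 1.0, 'qpos': array([-0.8,  0.4,  0. , -0. , -1.2, -0.3]), 'qd': array([ 0.,  0.,  0., -0.,  0., -0.]), 'effort': array([  0. , -58.3,  29.4,   6.9,  -0. ,   0. ]), 'tcp_pos': array([ 298.3, -605.5,  231.3]), 'orientation': array([-0.7,  3.1, -0. ]), 'ft_force': array([ 0.2,  0.2, -0.5]), 'torque': array([-0.,  0., -0.]), 'gripper_force': 0.0, 'finger_gap': 85.202463290547}
```

View pics/scene0.png

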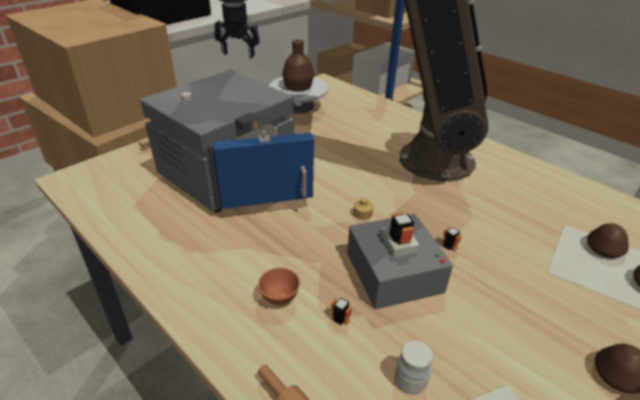

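View pics/top0.png

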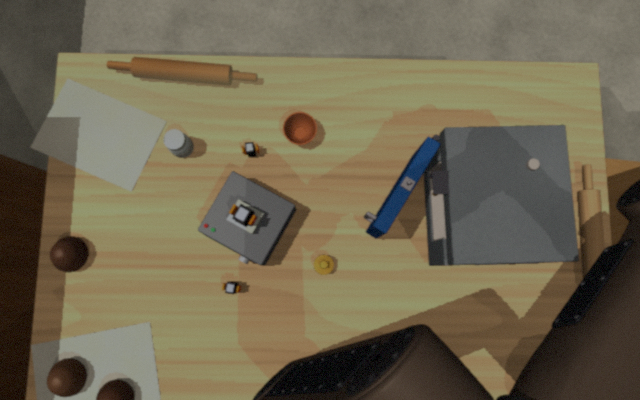

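The scene view shows the kiln at about (220,135), its blue door half open at (265,170), and the grey box with the seated carrier at (400,235). Small look-alike carriers lie loose at (452,238) and (341,312). The top view shows the door from (437,145) to (375,235), with its handle on the outer face at the left, and the carrier at (243,214).

Next I measure yaws and axes.

Run:
```python
from h import *
np.set_printoptions(precision=2,suppress=True)
s=camera("scene");t=camera("top")
print("tool axes\n",R.from_rotvec(observe()["orientation"]).as_matrix())
for th,z in(("kiln",250),("control_box",90),("socket",112),("carrier_grip",160),("door_push",220)):
    for c,n in((t,"top"),):
        for o in cut_out(c,th)[:4]:
            m=o["region"].astype(np.uint8);cn=max(cv2.findContours(m,0,1)[0],key=cv2.contourArea).reshape(-1,2)
            W=np.array([atz(c,(y,x),z)[:2] for x,y in cn],np.float32)
            print(th,round(o["p"],2),np.array(o["bbox"]),"rect@z",z,cv2.boxPoints(cv2.minAreaRect(W)).round().tolist())
for n in("door_push","door_hinge"): print(n,atz(t,place_of(t,n)[0]["pixel"],195),atz(s,place_of(s,n)[0]["pixel"],195))
f=t["frame"][175:255,195:295,::-1];g=s["frame"][200:310,340:460,::-1]
a=cv2.resize(f,(400,320),interpolation=2);b=cv2.resize(g,(400,320),interpolation=2)
cv2.imwrite("pics/crop.png",np.hstack([a,b]))
for th in("socket","carrier_grip"):
    for z in((112,) if th=="socket" else (140,)):
        print(th,[atz(t,x["pixel"],z) for x in place_of(t,th)],[atz(s,x["pixel"],z) for x in place_of(s,th)])
```

```text
tool axes
 [[-0.9  -0.44 -0.  ]
 [-0.44  0.9   0.  ]
 [ 0.    0.   -1.  ]]
kiln 0.81 [471.3 194.8 215.2 140.2] rect@z 250 [[369.0, -71.0], [387.0, -523.0], [687.0, -511.0], [669.0, -59.0]]
kiln 0.43 [405.2 186.8  78.7 107.3] rect@z 250 [[423.0, -98.0], [631.0, -263.0], [669.0, -216.0], [460.0, -51.0]]
control_box 0.73 [244.9 218.8  90.5  91.5] rect@z 90 [[356.0, 166.0], [516.0, 78.0], [608.0, 244.0], [447.0, 332.0]]
socket 0.73 [248.9 216.8  94.2  96.7] rect@z 112 [[358.0, 162.0], [515.0, 77.0], [602.0, 240.0], [445.0, 325.0]]
carrier_grip 0.95 [243.8 215.2  22.9  16.5] rect@z 160 [[459.0, 186.0], [491.0, 168.0], [520.0, 220.0], [487.0, 238.0]]
carrier_grip 0.66 [232.2 288.1  17.5   8.4] rect@z 160 [[311.0, 242.0], [311.0, 204.0], [338.0, 204.0], [337.0, 242.0]]
carrier_grip 0.53 [249.2 151.9  17.6  13.4] rect@z 160 [[620.0, 184.0], [647.0, 168.0], [666.0, 200.0], [639.0, 215.0]]
door_push 0.7 [402.1 186.   78.5 107.8] rect@z 220 [[425.0, -101.0], [642.0, -269.0], [679.0, -221.0], [462.0, -53.0]]
door_push [482.13 -97.64 195.  ] [ 478.52 -102.11  195.  ]
door_hinge [ 652.14 -246.56  195.  ] [ 647.83 -258.74  195.  ]
socket [array([489.72, 204.36, 112.  ]), array([472.58, 189.98, 112.  ])] [array([ 381.53, -212.69,  112.  ]), array([477.91, 191.94, 112.  ])]
carrier_grip [array([485.5 , 203.64, 140.  ]), array([321.52, 229.13, 140.  ]), array([639.36, 192.19, 140.  ])] [array([745.99, 266.34, 140.  ]), array([491.41, 212.53, 140.  ]), array([437.36, 301.55, 140.  ]), array([601.43, 272.07, 140.  ])]
```

View pics/crop.png

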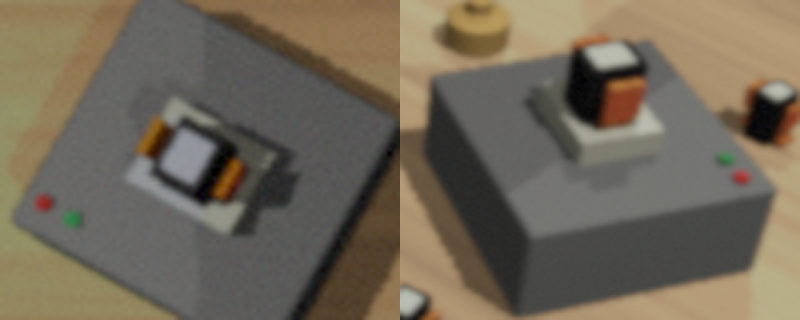

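The top crop shows the orange pads at (155,140) and (228,178), so the pinch axis is about 61° from world x. The carrier stands in the white socket, near (487,204). The door is open about 0.70 rad. Now I raise the tool, turn it so its axes line up with the world, and start crossing over the kiln.

```bash
python3 -m creep '[[0,0,0,-1,0.1],[0,0,0,-1,0.2],[0,0,0,-1,0.29],[0,0,0,-1,0.29],[0,0,0,-1,0.29],[0,0,0,-1,0.29]]' 60
python3 -m creep '[[0,-0.37,0.93,0,0],[0,-0.37,0.93,0,0],[0,-0.37,0.93,0,0],[0,-0.37,0.93,0,0]]'
python3 -m creep '[[0,-0.37,0.93,0,0],[0,-0.37,0.93,0,0],[0,-0.37,0.93,0,0],[0,-0.37,0.93,0,0]]'
```

```text
clock: 2.25
tcp_pos: [298.2, -605.2, 330.8]
orientation: [0.008, -3.142, -0.001]
ft_force: [-0.8, 0.0, -0.5]
finger_gap: 12.8
gripper_force: 0.0
clock: 2.58
tcp_pos: [336.0, -509.3, 330.9]
orientation: [0.013, -3.141, -0.002]
ft_force: [0.7, -1.3, 0.1]
finger_gap: -0.0
gripper_force: 0.0
clock: 2.92
tcp_pos: [372.6, -416.7, 330.9]
orientation: [0.012, -3.141, -0.001]
ft_force: [0.0, -1.1, 0.8]
finger_gap: 0.3
gripper_force: 0.0
```

```bash
for i in 1; do :; done
python3 -m creep '[[0,-0.38,0.95,0,0],[0,-0.38,0.95,0,0],[0,-0.38,0.95,0,0],[0,-0.38,0.95,0,0]]' >/dev/null
python3 -m creep '[[0,-0.38,0.95,0,0],[0,-0.38,0.95,0,0],[0,-0.38,0.95,0,0],[0,-0.38,0.95,0,0]]' >/dev/null
python3 -m creep '[[0,-0.38,0.95,0,0],[0,-0.38,0.95,0,0],[0,-0.38,0.95,0,0],[0,-0.38,0.95,0,0]]' >/dev/null
python3 -m creep '[[0,-0.38,0.95,0,0],[0,-0.38,0.95,0,0],[0,-0.38,0.95,0,0],[0,-0.38,0.95,0,0],[0,-0.38,0.95,0,0]]'
python3 - <<'E'
from h import *
np.set_printoptions(precision=1,suppress=True)
s=camera("scene");t=camera("top")
cv2.imwrite("pics/ap.png",cv2.resize(np.hstack([s["frame"][60:260,100:420],t["frame"][80:280,200:520]])[:,:,::-1],(800,250)))
for n in("door_push","door_hinge"):
    a=place_of(s,n);b=place_of(t,n);print(n,[ (x["p"],atz(t,x["pixel"],195)) for x in b[:2]],[tri(s,a[0]["pixel"],t,b[0]["pixel"]) if a and b else 0])
E
```

```text
clock: 4.33
tcp_pos: [523.3, -39.3, 330.3]
orientation: [0.007, -3.14, 0.001]
ft_force: [-0.1, 0.5, 2.0]
finger_gap: 0.2
gripper_force: 0.0
door_push [(0.94, array([ 482.2, -100.1,  195. ]))] [(array([481.8, -99.6, 196.3]), np.float64(0.7890566175586093))]
door_hinge [(0.84, array([ 646.2, -240. ,  195. ]))] [(array([ 651.2, -244.7,  195.5]), np.float64(13.328276716235445))]
```

View pics/ap.png

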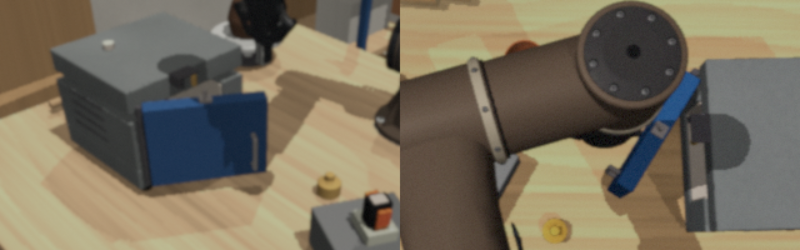

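The door point now agrees in both views at (482,-100,195), and the tool is clear of the outer face. I descend to z about 190 and push along the arc.

```bash
python3 -m creep '[[0,0,0,0.7,0],[0,0,0,0.7,0],[0,0,0,0.7,0]]' >/dev/null
python3 -m creep '[[0,0,0,0.7,0],[0,0,0,0.7,0],[0,0,0,0.7,0],[0,0,0,0.7,0]]'
python3 -m creep '[[0,0.07,-0.16,0,0],[0,0.14,-0.32,0,0],[0,0.25,-0.46,0,0],[0,0.36,-0.58,0,0],[0,0.47,-0.69,0,0],[0,0.58,-0.80,0,0],[0,0.58,-0.80,0,0]]'
```

```text
clock: 5.22
tcp_pos: [523.1, -39.5, 192.2]
orientation: [0.004, -3.14, 0.002]
ft_force: [0.3, 0.0, 1.6]
finger_gap: 0.1
gripper_force: 0.0
clock: 5.8
tcp_pos: [462.8, -120.8, 192.0]
orientation: [0.001, -3.142, -0.0]
ft_force: [-0.6, -0.1, -0.7]
finger_gap: 0.1
gripper_force: 0.0
```

```bash
python3 -m creep '[[0,0.1,-0.2,0,0],[0,0.18,-0.36,0,0],[0,0.24,-0.5,0,0],[0,0.28,-0.62,0,0],[0,0.31,-0.72,0,0],[0,0.33,-0.80,0,0],[0,0.33,-0.84,0,0],[0,0.33,-0.84,0,0]]'
python3 - <<'E'
from h import *
np.set_printoptions(precision=1,suppress=True)
s=camera("scene");t=camera("top")
cv2.imwrite("pics/sh.png",cv2.resize(np.hstack([s["frame"][60:260,100:420],t["frame"][80:280,200:520]])[:,:,::-1],(800,250)))
for n in("door_push","door_hinge"):
    a=place_of(s,n);print(n,[ (x["p"],atz(s,x["pixel"],195)) for x in a[:2]])
E
```

```text
clock: 6.47
tcp_pos: [432.2, -202.4, 191.7]
orientation: [-0.002, 3.141, 0.003]
ft_force: [-2.0, 9.9, 7.0]
finger_gap: -0.3
gripper_force: 5.4
door_push [(0.64, array([568.9, 248.3, 195. ]))]
door_hinge [(0.96, array([ 643.4, -254.7,  195. ])), (0.61, array([557.8, 241.6, 195. ]))]
```

View pics/sh.png

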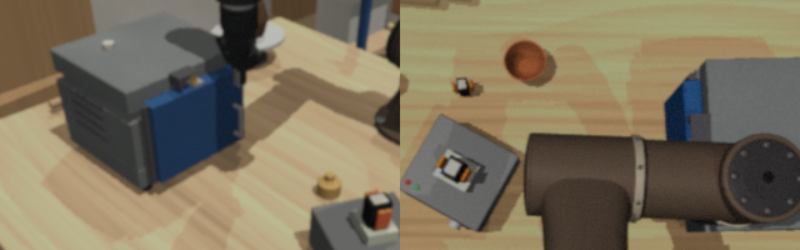

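The door is nearly shut and meets about 10 N, which is the catch. I push a few more millimetres while watching the force.

```bash
python3 -m creep '[[0,0,-0.03,0,0],[0,0,-0.03,0,0]]'
python3 -m creep '[[0,0,-0.03,0,0],[0,0,-0.03,0,0]]'
python3 -m creep '[[0,0,-0.03,0,0],[0,0,-0.03,0,0]]'
```

```text
clock: 6.83
tcp_pos: [432.2, -202.7, 191.7]
orientation: [-0.003, 3.141, 0.009]
ft_force: [-4.8, 28.8, 13.8]
finger_gap: 0.0
gripper_force: 14.9
clock: 7.0
tcp_pos: [432.2, -203.0, 191.7]
orientation: [-0.003, 3.14, 0.016]
ft_force: [-6.5, 48.5, 22.9]
finger_gap: 0.1
gripper_force: 24.9
clock: 7.17
tcp_pos: [432.2, -203.2, 191.7]
orientation: [-0.003, 3.14, 0.023]
ft_force: [-9.4, 67.6, 30.4]
finger_gap: -0.3
gripper_force: 34.6
```

It is rigid at 68 N with no further motion, so the door should be seated. I back off, raise, and check.

```bash
python3 -m creep '[[0,0,0.2,0,0],[0,0,0.5,0,0],[0,0,0.8,0,0],[0,-0.1,1,0,0],[0,-0.1,1,0,0]]'
python3 -m creep '[[0,0,0.3,-0.3,0.1],[0,-0.2,0.6,-0.7,0.2],[0,-0.2,1,-1,0.32],[0,-0.2,1,-1,0.32],[0,-0.2,1,-1,0.32],[0,-0.2,1,-1,0.32]]'
python3 - <<'E'
from h import *
np.set_printoptions(precision=1,suppress=True)
s=camera("scene");t=camera("top")
cv2.imwrite("pics/sh2.png",cv2.resize(np.hstack([s["frame"][60:260,100:420],t["frame"][80:280,200:520]])[:,:,::-1],(800,250)))
for n in("door_push","door_hinge"):
    a=place_of(s,n);b=place_of(t,n);print(n,[ (x["p"],atz(s,x["pixel"],195)) for x in a[:2]],[ (x["p"],atz(t,x["pixel"],195)) for x in b[:2]])
E
```

```text
clock: 7.58
tcp_pos: [443.0, -110.0, 191.8]
orientation: [-0.007, 3.141, -0.001]
ft_force: [0.6, 0.1, 0.6]
finger_gap: -0.1
gripper_force: 0.0
clock: 8.08
tcp_pos: [462.1, -11.7, 292.0]
orientation: [0.776, 3.043, 0.001]
ft_force: [-0.2, 0.4, -0.9]
finger_gap: -0.0
gripper_force: 0.0
door_push [(0.96, array([ 433.1, -214.7,  195. ]))] [(0.69, array([ 437.5, -213.4,  195. ]))]
door_hinge [(0.8, array([ 649.2, -249.1,  195. ]))] [(0.72, array([ 645.2, -241.3,  195. ]))]
```

View pics/sh2.png

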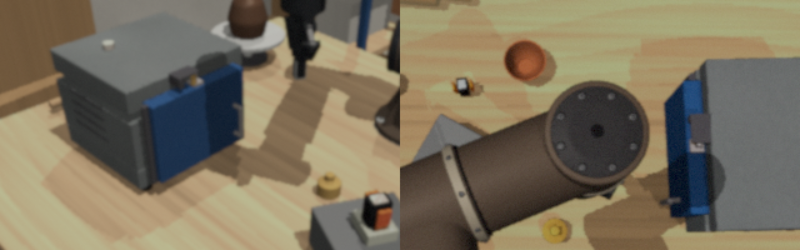

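The door sits flush and parallel to the kiln front, and the measured push point (435,-214) matches the shut prediction. Next I refine the carrier position from the white top patch in both unobstructed first pictures.

Run:
```python
from h import *
np.set_printoptions(precision=1,suppress=True)
s=camera("scene");t=camera("top")
it=cv2.imread("pics/top0.png");is_=cv2.imread("pics/scene0.png")
def white(im,x0,x1,y0,y1,thr):
    g=im[y0:y1,x0:x1].min(2);n,l,st,ce=cv2.connectedComponentsWithStats((g>thr).astype(np.uint8))
    return [(st[i,4],(ce[i][1]+y0,ce[i][0]+x0)) for i in range(1,n) if st[i,4]>8]
def orange(im,x0,x1,y0,y1):
    p=im[y0:y1,x0:x1].astype(int);m=((p[:,:,2]-p[:,:,0]>70)&(p[:,:,2]-p[:,:,1]>35)).astype(np.uint8)
    n,l,st,ce=cv2.connectedComponentsWithStats(m);return [(st[i,4],(ce[i][1]+y0,ce[i][0]+x0)) for i in range(1,n) if st[i,4]>5]
for thr in(130,150): print("T",white(it,228,258,200,230,thr),"S",white(is_,385,420,205,255,thr))
o=orange(it,225,262,198,232);print("orange",o,[atz(t,q,157) for a,q in o])
w=white(it,228,258,200,230,130)
for a,q in w: print(a,atz(t,q,160))
# predicted pixels for hypothesis
for X in([487,204,160],[489,203,160],[484,205,160]): print(X,proj(t,X),proj(s,X))
for im in(it,t["frame"][:,:,::-1]):pass
```

```text
T [(np.int32(11), (np.float64(202.45454545454547), np.float64(238.1818181818182))), (np.int32(83), (np.float64(213.63855421686748), np.float64(241.20481927710844))), (np.int32(79), (np.float64(223.29113924050634), np.float64(238.16455696202533)))] S [(np.int32(76), (np.float64(208.93421052631578), np.float64(388.4868421052632))), (np.int32(85), (np.float64(218.48235294117646), np.float64(402.56470588235294))), (np.int32(124), (np.float64(243.92741935483872), np.float64(406.8225806451613)))]
T [] S [(np.int32(64), (np.float64(218.4375), np.float64(402.625))), (np.int32(39), (np.float64(242.28205128205127), np.float64(413.46153846153845)))]
orange [(np.int32(24), (np.float64(208.91666666666666), np.float64(232.58333333333334))), (np.int32(33), (np.float64(219.36363636363637), np.float64(251.6969696969697)))] [array([501.4, 227.6, 157. ]), array([477.7, 183. , 157. ])]
11 [516.2 214.8 160. ]
83 [490.4 207.  160. ]
79 [468.1 213.2 160. ]
[487, 204, 160] [242.5 215.1] [402.3 217.8]
[489, 203, 160] [242.9 214.2] [401.4 218. ]
[484, 205, 160] [242.  216.4] [403.6 217.4]
```

```bash
python3 -m creep '[[85,0.41,1,0,0],[85,0.41,1,0,0],[85,0.41,1,0,0],[85,0.41,1,0,0]]' >/dev/null
python3 -m creep '[[85,0.41,1,0,0],[85,0.41,1,0,0],[85,0.41,1,0,0],[85,0.41,1,0,0],[85,0.41,1,0,0]]'
python3 - <<'E'
from h import *
np.set_printoptions(precision=3,suppress=True)
o=observe();M=R.from_rotvec(o["orientation"]).as_matrix();print(M,o["tcp_pos"],M.T@(np.array([489,205.5,122])-o["tcp_pos"]))
s=camera("scene");cv2.imwrite("pics/g.png",cv2.resize(s["frame"][140:280,320:500,::-1],None,fx=4,fy=4,interpolation=2))
print([(x["p"],x["pixel"]) for x in place_of(s,"carrier_grip")], proj(s,[489,205.5,140]))
E
```

```text
clock: 9.23
tcp_pos: [485.9, 203.4, 290.5]
orientation: [-0.775, -3.044, 0.002]
ft_force: [-0.4, 0.1, 0.6]
finger_gap: 84.8
gripper_force: 0.0
[[-0.878  0.478 -0.001]
 [ 0.478  0.878 -0.001]
 [ 0.001 -0.002 -1.   ]] [485.899 203.389 290.524] [ -1.802   3.599 168.517]
[(0.71, [226.8, 400.9]), (0.71, [233.8, 453.9]), (0.66, [308.5, 341.6])] [401.105 225.826]
```

View pics/g.png

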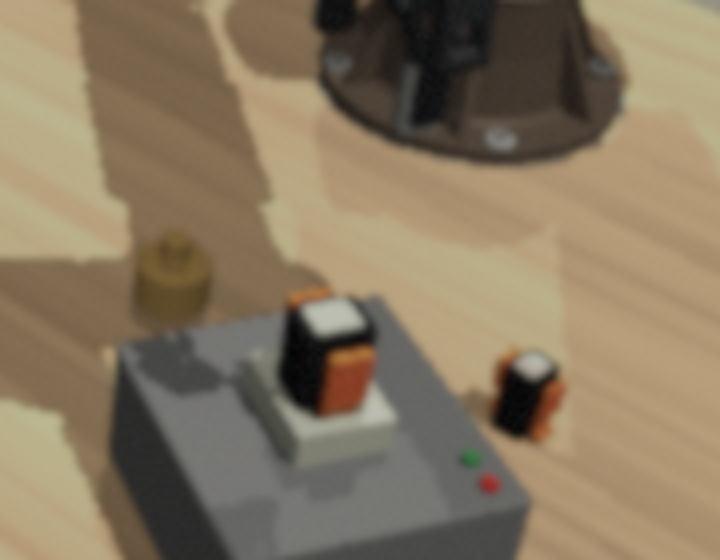

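The picture shows the seated carrier, with its orange pad at about (345,380) and its top at (335,315) in the crop. The network's grip point agrees with mine to 1 px. I descend over it now.

```bash
python3 -m creep '[[85,-0.02,0.035,0.3,0],[85,-0.02,0.035,0.6,0],[85,-0.02,0.035,0.9,0],[85,-0.02,0.035,1,0],[85,-0.02,0.035,1,0]]' 50
python3 -m creep '[[85,0,0,0.2,0],[85,0,0,0.4,0],[85,0,0,0.55,0],[85,0,0,0.68,0],[85,0,0,0.68,0],[85,0,0,0.68,0]]'
python3 - <<'E'
from h import *
s=camera("scene");cv2.imwrite("pics/g2.png",cv2.resize(s["frame"][150:280,330:480,::-1],None,fx=4,fy=4,interpolation=2))
E
```

```text
clock: 9.75
tcp_pos: [488.2, 202.8, 189.2]
orientation: [-0.779, -3.041, 0.006]
ft_force: [-0.1, -0.1, 0.0]
finger_gap: 84.8
gripper_force: 0.0
clock: 10.25
tcp_pos: [490.2, 204.9, 124.8]
orientation: [0.778, 3.043, 0.001]
ft_force: [-0.4, -1.1, 0.0]
finger_gap: 85.2
gripper_force: 0.0
```

View pics/g2.png

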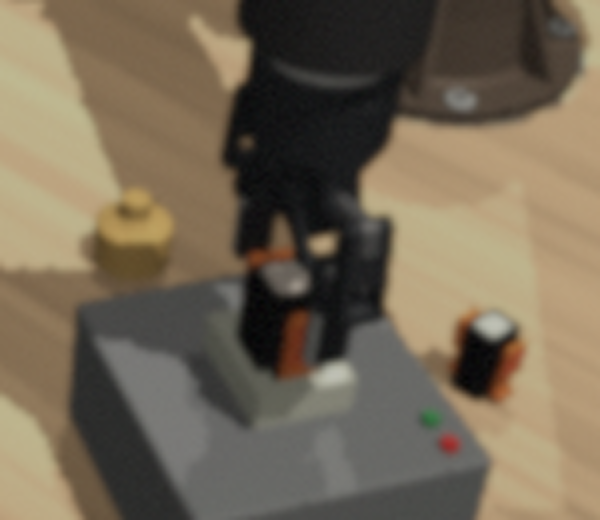

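Run:
```python
from h import *
np.set_printoptions(precision=0,suppress=True)
s=camera("scene");o=observe();M=R.from_rotvec(o["orientation"]).as_matrix();p=o["tcp_pos"];print(p,M[:,1])
f=lambda X:(proj(s,X)-[330,150])*4
for y in(42.5,57):
  for x in(-11,11):
    for z in(-13,-60): print(y,x,z,f(p+M@[x,y,z]))
c=np.array([489,205.5,0])
print("pad outer corners",[f(c+M@[x,29,-z]) for x in(-12,12) for z in(123,157)],"top",f(c+[0,0,160]))
m=s["frame"][150:280,330:480].astype(int);k=((m[:,:,0]-m[:,:,2]>60)&(m[:,:,0]-m[:,:,1]>35));
ys,xs=np.nonzero(k[:100,:95]);print(xs.min()*4,xs.max()*4,ys.min()*4,ys.max()*4)
```

```text
[491. 205. 125.] [0. 1. 0.]
42.5 -11 -13 [297. 362.]
42.5 -11 -60 [310. 292.]
42.5 11 -13 [336. 355.]
42.5 11 -60 [350. 285.]
57 -11 -13 [309. 381.]
57 -11 -60 [322. 310.]
57 11 -13 [349. 373.]
57 11 -60 [363. 303.]
pad outer corners [array([282., 366.]), array([291., 317.]), array([324., 358.]), array([334., 309.])] top [289. 274.]
248 300 248 372
```

Run:
```python
from h import *
s=camera("scene");o=observe();M=R.from_rotvec(o["orientation"]).as_matrix();p=o["tcp_pos"]
im=cv2.resize(s["frame"][195:255,385:435,::-1],(400,480),interpolation=2);im=cv2.convertScaleAbs(im,alpha=1.6,beta=10);im2=im.copy()
f=lambda X:tuple(((proj(s,X)-[384.5,194.5])*8).astype(int).tolist())
def quad(P,c): cv2.polylines(im2,[np.array([f(q) for q in P])],True,c,1)
c=np.array([489,205.5,0.])
quad([p+M@[x,42.5,z] for x,z in((-11,-13),(11,-13),(11,-50),(-11,-50))],(255,255,0))
quad([p+M@[x,-42.5,z] for x,z in((-11,-13),(11,-13),(11,-50),(-11,-50))],(255,0,255))
quad([c+M@[x,29,-z] for x,z in((-12,123),(12,123),(12,157),(-12,157))],(0,255,0))
quad([c+M@[x,y,-160] for x,y in((-20,-15),(20,-15),(20,15),(-20,15))],(0,0,255))
quad([c+M@[x,y,-112] for x,y in((-28,-35),(28,-35),(28,35),(-28,35))],(0,255,255))
cv2.imwrite("pics/ov.png",np.hstack([im,im2]))
```

```text
(no output)
```

View pics/ov.png

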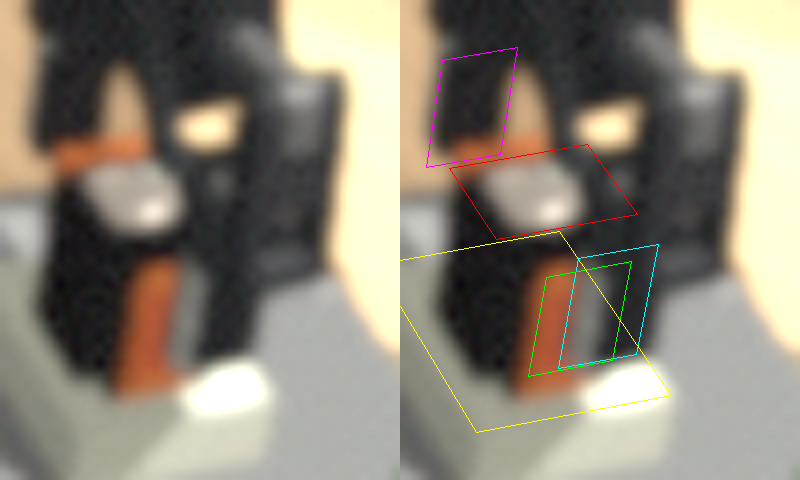

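The overlay shows the finger inside the expected outline at about (590,320) and the pad about 3 mm off along tool x, well within the pad widths. I make a small correction, lower slightly, and pinch.

```bash
python3 -m creep '[[85,-0.015,0,0.055,0],[85,-0.015,0,0.055,0],[85,-0.015,0,0.055,0]]'
python3 -m creep '[[60,0,0,0,0],[60,0,0,0,0],[60,0,0,0,0],[54,0,0,0,0],[50,0,0,0,0],[50,0,0,0,0]]' 50
python3 -m creep '[[46,0,0,0,0],[42,0,0,0,0],[38,0,0,0,0],[38,0,0,0,0],[38,0,0,0,0],[38,0,0,0,0]]' 50
```

```text
clock: 10.65
tcp_pos: [490.7, 204.0, 117.9]
orientation: [-0.778, -3.044, 0.0]
ft_force: [0.2, 0.0, 0.4]
finger_gap: 84.8
gripper_force: 0.0
clock: 11.15
tcp_pos: [491.5, 204.8, 118.6]
orientation: [0.777, 3.043, 0.002]
ft_force: [0.6, 2.2, 5.6]
finger_gap: 50.3
gripper_force: 5.0
clock: 11.65
tcp_pos: [492.2, 205.6, 120.4]
orientation: [0.775, 3.041, 0.006]
ft_force: [-3.7, 2.7, 17.3]
finger_gap: 41.4
gripper_force: 48.3
```

Pinched at 48 N. The 5 N at 50.3 mm earlier matched the catch spring for the large carrier. I lift straight up.

```bash
python3 -m creep '[[38,0,0,-0.05,0],[38,0,0,-0.1,0],[38,0,0,-0.17,0],[38,0,0,-0.24,0],[38,0,0,-0.24,0]]'
python3 -m creep '[[38,0,0,-0.15,0],[38,0,0,-0.3,0],[38,0,0,-0.45,0],[38,0,0,-0.6,0],[38,0,0,-0.75,0],[38,0,0,-0.75,0],[38,0,0,-0.75,0]]'
python3 - <<'E'
from h import *
s=camera("scene");t=camera("top")
a=cv2.resize(s["frame"][130:270,320:480,::-1],(640,560),interpolation=2)[:, :400+100];b=cv2.resize(s["frame"][80:220,140:260,::-1],(300,350))
o=np.zeros((560,800,3),np.uint8);o[:,:500]=a;o[:350,500:]=b;cv2.imwrite("pics/fin.png",o)
print([(x["p"],x["pixel"]) for x in place_of(s,"carrier_grip")],proj(s,[490,205,240]),proj(s,[490,205,140]))
for n,r in(("jar_mid",42),("bowl_mid",25),("weight_mid",25),("door_push",195)): print(n,[atz(s,x["pixel"],r).round() for x in place_of(s,n)[:1]])
E
```

```text
clock: 12.07
tcp_pos: [491.2, 204.7, 142.8]
orientation: [0.777, 3.043, 0.002]
ft_force: [0.5, 0.7, 1.0]
finger_gap: 40.5
gripper_force: 53.7
clock: 12.65
tcp_pos: [490.3, 203.8, 216.4]
orientation: [-0.778, -3.043, 0.0]
ft_force: [0.4, 0.2, -2.3]
finger_gap: 40.5
gripper_force: 52.9
[(0.88, [308.6, 342.9]), (0.84, [189.2, 406.1]), (0.84, [233.0, 450.4])] [407.14452469 187.68971543] [400.63156555 225.92561035]
jar_mid [array([682., 395.,  42.])]
bowl_mid [array([725.,  86.,  25.])]
weight_mid [array([372.,  18.,  25.])]
door_push [array([ 427., -217.,  195.])]
```

View pics/fin.png

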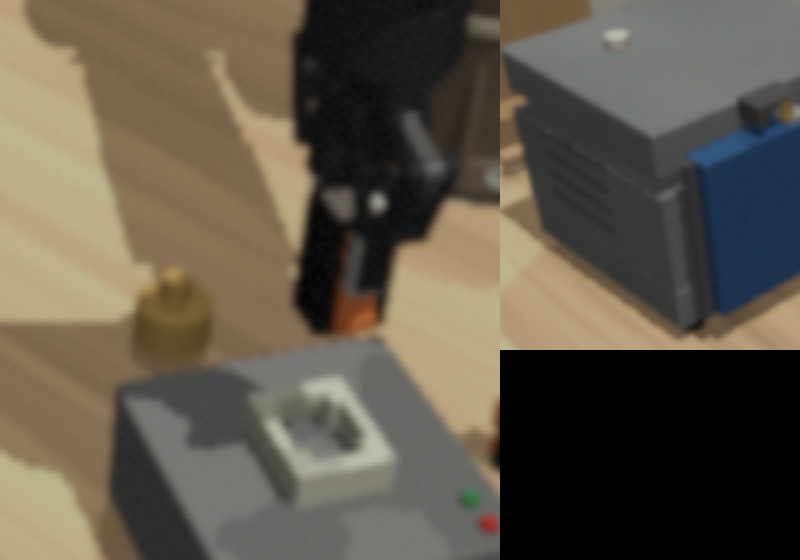

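The carrier is out and upright between the fingers at about (340,270) in the crop, and the socket below at (320,440) is empty. The door is flush and the bystanders are unmoved. I let it settle, then hand in.

```bash
python3 -m creep '[[38,0,0,0,0],[38,0,0,0,0],[38,0,0,0,0],[38,0,0,0,0],[38,0,0,0,0],[38,0,0,0,0]]' && python3 -c "
from workcell import *
print(hand_in())"
```

```text
clock: 13.5
tcp_pos: [490.7, 204.1, 216.8]
orientation: [0.778, 3.044, 0.0]
ft_force: [-0.0, 0.8, -1.3]
finger_gap: 40.7
gripper_force: 52.9
the job is handed in; nothing more can be done
None
```

I shut the kiln door onto its catch, pinched the fuse carrier's catches, lifted it clear of the socket (about 97 mm) and handed the job in at 13.5 s; `hand_in()` returned no verdict, the fingers read 40.7 mm at 53 N where 46 mm was stated, and the jar, bowl and weight showed no real movement.

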